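Airing stack on the fan dryer

TASK

The washed duckboard slats are to dry on the little fan dryer. Slide the pale slat that has slipped out of line on the dryer's robot side back square against its stop rib, without lifting it; then lay the other two pale slats crosswise over the bottom pair, one towards each end, and the dark slat crosswise over those, across the middle. When the stack stands, tip the dryer's rocker switch over to its green end, and leave the other things around undisturbed.

Things in the scene. Friction and masses are not known exactly. Their poses are not given: they have to be found in the camera images.
- dryer: White fan dryer, fixed. Origin: underside centre of its square plinth (190 x 190 mm, flat top 24 mm high); at yaw 0 x points away from the robot, y left. Two grey stop ribs along dryer y at x = -28 and +28 mm (6 mm wide, 120 mm long, 6 mm above the plinth top). On the right a switch console: x -47 to +47 mm, y -122 to -178 mm, 40 mm high; rocker ends reach 52 mm.
- place_near (a point): Fixed point on the dryer at (-46, 0, 35) mm in its frame: where the centre of the slipped slat comes when it lies square against the outer face of the near rib, length along dryer y.
- place_left (a point): Fixed point on the dryer at (0, +46, 57) mm in its frame: a good place for the centre of one second-layer pale slat, length along dryer x, resting on both bottom slats.
- place_right (a point): Fixed point on the dryer at (0, -46, 57) mm in its frame: the same for the other second-layer pale slat.
- place_top (a point): Fixed point on the dryer at (0, 0, 79) mm in its frame: a good place for the centre of the dark slat, length along dryer y, resting on both second-layer slats.
- rocker (a joint): Black paddle rocker on the console, 70 mm long along dryer x, 40 mm wide, axle along dryer y at dryer (0, -150, 40) mm. Snaps over its centre and stays at either end: -0.22 rad off (robot-side end down, as at the start), +0.22 on (far end with the green bar down). Pressing the green bar takes about 4 N, falling to nothing at the centre; it travels 11 mm down.
- rocker_on_end (a point): Point on the upper face of the rocker at the green bar, 24 mm from the axle towards dryer +x: press here, straight down.
- slat_near_center (a point): Centre of the pale slat (wood, 150 x 30 x 22 mm, 70 g) lying askew on the dryer, on the robot side of the rib at x = -28 mm; length along its own x, width along y, height along z. To be slid (not lifted) against that rib.
- slat_far_center (a point): Centre of the pale slat (same size) already lying in place against the far rib; same axes. Stays where it is.
- slat_a_center (a point): Centre of a loose pale slat (150 x 30 x 22 mm, 70 g, small dark plugs near its ends) lying flat on the black glass hob (5 mm above the worktop) right of the dryer; length along its own x, width along y. For the second layer; either of the two may lie on either side.
- slat_b_center (a point): Centre of the other loose pale slat, same size and axes. For the second layer.
- slat_dark_center (a point): Centre of the dark brown slat, same size and axes, lying on the hob among the loose pale ones. For the top.
- sugar_tin: Bystander: grey round tin with wooden lid, 68 x 68 x 85 mm, origin at its underside. Leave alone.
- cup: Bystander: dark blue espresso cup with a handle, 63 x 86 x 50 mm, origin at its underside. Leave alone.
- timer: Bystander: red and white round kitchen timer, 64 x 64 x 47 mm, origin at its underside. Leave alone.
- dish_soap: Bystander: green bottle of washing-up liquid, 39 x 62 x 193 mm, origin at its underside. Leave alone.
There are look-alikes about, which are no part of the job. Leave any red look-alike of the part that bears slat_a_center alone.

How it is judged (in metres and radians):
On the way, in this order (a step that is already met when the one before it is completed fails the run):
1. the slipped slat lies square against its rib (x of slat_near_center in the frame of dryer between -0.052 and -0.04 m and y of slat_near_center in the frame of dryer between -0.03 and 0.03 m and z of slat_near_center in the frame of dryer between 0.032 and 0.038 m and angle between the x axis of slat_near_center and the y axis of dryer, either way round below 0.07 rad), for 0.2 s.
2. the two pale slats lie crosswise over the bottom pair, one towards each end (all of step 1 and x of slat_far_center in the frame of dryer between 0.036 and 0.056 m and y of slat_far_center in the frame of dryer between -0.03 and 0.03 m and z of slat_far_center in the frame of dryer between 0.032 and 0.038 m and angle between the x axis of slat_far_center and the y axis of dryer, either way round below 0.12 rad and (((x of slat_a_center in the frame of dryer between -0.027 and 0.027 m and y of slat_a_center in the frame of dryer between 0.023 and 0.065 m and z of slat_a_center in the frame of dryer between 0.054 and 0.06 m and angle between the x axis of slat_a_center and the x axis of dryer, either way round below 0.2 rad) and (x of slat_b_center in the frame of dryer between -0.027 and 0.027 m and y of slat_b_center in the frame of dryer between -0.065 and -0.023 m and z of slat_b_center in the frame of dryer between 0.054 and 0.06 m and angle between the x axis of slat_b_center and the x axis of dryer, either way round below 0.2 rad)) or ((x of slat_b_center in the frame of dryer between -0.027 and 0.027 m and y of slat_b_center in the frame of dryer between 0.023 and 0.065 m and z of slat_b_center in the frame of dryer between 0.054 and 0.06 m and angle between the x axis of slat_b_center and the x axis of dryer, either way round below 0.2 rad) and (x of slat_a_center in the frame of dryer between -0.027 and 0.027 m and y of slat_a_center in the frame of dryer between -0.065 and -0.023 m and z of slat_a_center in the frame of dryer between 0.054 and 0.06 m and angle between the x axis of slat_a_center and the x axis of dryer, either way round below 0.2 rad)))), for 0.2 s.
3. the dark slat lies crosswise on the second layer, across the middle (all of step 2 and x of slat_dark_center in the frame of dryer between -0.027 and 0.027 m and y of slat_dark_center in the frame of dryer between -0.027 and 0.027 m and z of slat_dark_center in the frame of dryer between 0.076 and 0.082 m and angle between the x axis of slat_dark_center and the y axis of dryer, either way round below 0.2 rad), for 0.2 s.
4. the rocker is tipped over to its green end (value of joint rocker above 0.17 rad), for 0.2 s.
At the end, for the whole second after the job is handed in: Bottom slats flat against their ribs (near one within 6 mm and 4 deg, far one 10 mm, 7 deg; 30 mm along); two pale slats flat across them, centres 23-65 mm either side of the middle, 27 mm along, 11 deg; dark slat flat across those, centre within 27 mm of the middle, 11 deg; rocker above 0.17 rad (all of step 3 and value of joint rocker above 0.17 rad); the robot touches nothing.
It fails at once if the slipped slat is lifted off the dryer instead of slid (z of slat_near_center in the frame of dryer above 0.045 m).
It fails at once if a thing standing around is shoved or knocked over (distance of any of sugar_tin, cup, timer, dish_soap from where it was at the start of the episode above 0.025 m or angle between any of sugar_tin, cup, timer, dish_soap's own z axis and vertical above 0.3 rad).
It also fails if it takes over 72 s, if anything falls off the work surface, if the arm or the gripper's body presses on something with over 40 N, if the wrist force passes 120 N, or if a joint passes its speed limit or range.

ROBOT

A 7-joint arm with a two-finger parallel gripper is mounted at the origin on a cart in front of the work surface, level with it; the furniture and walls round the work are solid. World frame = base frame: x ahead of the robot, y to its left, z up, the work surface at z = 0. Lengths are in m, angles in degrees, forces in N, time in s.
With the tool pointing down it reaches from about 0.425 to 0.95 m from the base axis. Payload 4.7 kg.
Tool frame: the origin (TCP) lies midway between the tips of the shut fingers; the grasp point (between the pads) lies 19 mm behind it; y points along the fingers, x is the direction in which the jaws open and shut, and the axes are right-handed (so a half turn about y gives the same grasp; the last joint's range is limited). The gripper opens to 87 mm and grips with 3 to 60 N. Pads are 19 mm wide; open, the fingers measure 117 mm over their backs; the gripper's body (75 mm by 190 mm) begins 51 mm behind the grasp point.
Start: joints at [71.683, 26.849, -2.785, 87.806, 1.381, 65.374, -4.715], TCP at [0.194, -0.647, 0.223] pointing down, gripper open.
Joint ranges: [-148.3, 148.3], [-19.14, 114.17], [-79.39, 73.82], [5.75, 140.21], [-59.74, 239.74], [12.07, 113.84], [-152.46, 152.46]. Speed limits (degrees/s): [147.25, 147.25, 180, 180, 180, 180, 180].

INTERFACE

Orientations are given as a 3x3 rotation matrix whose columns are the frame's x, y, z axes.
In Python, from plant import get_obs, camera, get_calibration, finish_job gives the robot as it stands.
- The arm moves only by the tool apply_moves, never from a script. Its argument "series" is a list of rows, each a list of 3 entries, a list of its own where there are three numbers: the shift along the tool's x, y, z in cm, then the turn about the tool's y in degrees, then the opening, from -1 (shut) to 1 (fully open). A call has 1 to 12 rows; each row is the pose to reach, as a shift and turn from the pose commanded when the call began, along the tool's axes at that moment; what a row does not reach only later rows make up. A row lasts 1/8 s, in which the tool goes at most 62.5 mm and 10.7 degrees, less where a joint would pass 70% of its speed; a pose out of reach is approached as far as the arm can. A call with a gripper value outside its range is refused whole. The fingers move at their own pace and stop on an object; "force" is the grip in N (left out, the last holds). Time passes only in rows, so rows that repeat a pose let the fingers close. It gives the time, the measured TCP pose, the force and the opening at its end, in the units of the state.
- get_obs(): the state, without advancing time (a new reading comes with each control period).
- camera(name): name is "scene" or "top" or "wrist"; returns the picture (480x640x3 uint8, red, green, blue); there is no depth.
- get_calibration(name): a dict with "fovy" (degrees; the focal length in pixels is half the picture's height over the tangent of half this angle, whatever the lens; pixels are square), "cx", "cy" (the principal point, pixels), "R" (3x3) and "t" (3): a world point X has camera coordinates R X + t. Camera axes: x right, y down, z forward; pixel columns grow to the right and rows downward; lengths in m; the calibration is good to about 2 mm. A picture is of the moment at which its call begins: read the wrist's pose just before it. get_calibration takes no time and is no camera call; for the wrist camera it gives the pose at the moment of the call.
- finish_job(): hands the job in, once; it reports no verdict.
The state is a dict: "time": time; "joints": joint angles; "joint_vel": joint speeds; "effort": joint torques, N m; "tcp_pos": TCP position; "eef_rot": TCP orientation; "contact_force": force on the tool from outside, world axes, zero at the start; "torque": the same for the moment, N m; "opening": finger opening in m.
Only numpy, scipy, OpenCV 4.12 (cv2) and the standard library are available. Lean on these libraries where they do the work, as an engineer would, in place of code of your own. Each camera call takes 0.05 s, during which the arm holds its last target.

## Working session

There is one attempt and no reset: what is moved stays moved. The work goes in short steps, Python scripts to look and compute and a tool call to move; the robot and the scene stay as the last step left them, time stands still between calls to the robot, and variables do not carry over. Pictures are saved under pics/ and viewed, and the job is handed in when it is done.

Besides the shell and the picture viewer there is one more tool, called by a JSON object that holds its "op" and its "data". apply_moves: Moves the arm, as the interface text tells. Its arguments: {"type":"object","properties":{"series":{"type":"array"},"force":{"type":"number"}},"required":["series"]}

```bash
mkdir -p pics; python3 - <<'E'
from plant import get_obs, camera, get_calibration
import cv2, numpy as np
o=get_obs(); print({k:np.round(v,3).tolist() for k,v in o.items()})
for n in ["scene","top"]:
    im=camera(n); cv2.imwrite(f"pics/{n}0.png",im[:,:,::-1]); c=get_calibration(n); print(n,c)
E
```

```text
{'time': 0.0, 'joints': [71.682, 26.897, -2.785, 87.873, 1.378, 65.375, -4.716], 'joint_vel': [0.003, 0.07, 0.018, 0.024, 0.008, 0.081, 0.077], 'effort': [-0.0, -50.797, -0.081, -23.616, -0.061, 0.038, 0.0], 'tcp_pos': [0.193, -0.646, 0.222], 'eef_rot': [[0.287, -0.001, 0.958], [-0.958, 0.002, 0.287], [-0.002, -1.0, -0.0]], 'contact_force': [0.623, 0.052, -0.022], 'torque': [0.002, 0.024, -0.034], 'opening': 0.087}
scene {'fovy': 56.61825185327093, 'cx': 319.7224386669381, 'cy': 238.8514486965589, 'R': array([[-0.84486032, -0.53475826,  0.01564133],
       [-0.28804451,  0.43005291, -0.85561957],
       [ 0.45082303, -0.72738442, -0.51736882]]), 't': array([0.43696913, 0.26918623, 0.90841006])}
top {'fovy': 51.53003267624227, 'cx': 316.39363702241786, 'cy': 237.08024433560337, 'R': array([[-0.00213901, -0.99995089, -0.00967645],
       [-0.98272013,  0.00389293, -0.18505673],
       [ 0.18508531,  0.00911341, -0.9826802 ]]), 't': array([-0.07128625,  0.56885356,  1.33784625])}
```

View pics/scene0.png

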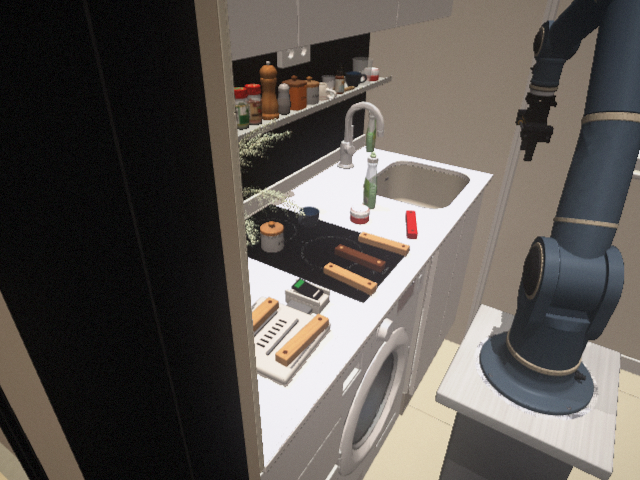

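View pics/top0.png

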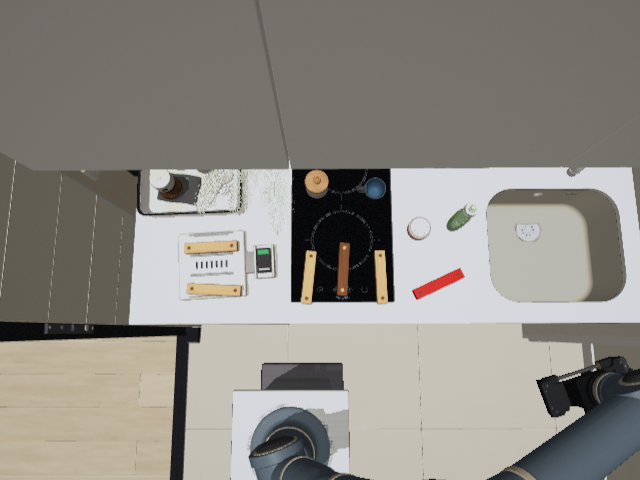

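The top view shows the candidates. Pale slats: (214,290) is the slipped one on the robot side, (212,247) is the far one in place, and (309,277) and (381,277) are loose on the hob. The dark slat is at (343,268). The red look-alike at (438,284) is to be left alone. The tin is at (317,183), the cup at (375,188), the timer at (419,228) and the soap at (462,217). Next I measure them and check a close crop.

```bash
cat > h.py <<'E'
from plant import get_obs, camera, get_calibration
import cv2, numpy as np
def ray(c,uv,z):
    f=240/np.tan(np.radians(c['fovy']/2))
    uv=np.atleast_2d(uv).astype(float)
    d=np.c_[(uv[:,0]-c['cx'])/f,(uv[:,1]-c['cy'])/f,np.ones(len(uv))]@c['R']
    o=-c['R'].T@c['t']
    return o+d*((z-o[2])/d[:,2])[:,None]
def proj(c,X):
    f=240/np.tan(np.radians(c['fovy']/2))
    p=np.atleast_2d(X)@c['R'].T+c['t']
    return np.c_[p[:,0]/p[:,2]*f+c['cx'],p[:,1]/p[:,2]*f+c['cy']]
def blobs(im,lo,hi,amin=60):
    h=cv2.cvtColor(im,cv2.COLOR_RGB2HSV); m=cv2.inRange(h,lo,hi)
    m=cv2.morphologyEx(m,cv2.MORPH_CLOSE,np.ones((3,3)))
    cs,_=cv2.findContours(m,cv2.RETR_EXTERNAL,cv2.CHAIN_APPROX_NONE)
    return [c for c in cs if cv2.contourArea(c)>amin]
def rect(c,cnt,z):
    P=ray(c,cnt[:,0,:],z)[:,:2]
    (cx,cy),(w,h),a=cv2.minAreaRect((P*1000).astype(np.float32))
    if w<h: w,h=h,w; a+=90
    a=(a+90)%180-90
    return np.round([cx,cy,w,h,a],1)
E
python3 - <<'E'
from h import *
im=cv2.imread("pics/top0.png")[:,:,::-1].copy(); c=get_calibration("top")
cv2.imwrite("pics/crop0.png",cv2.resize(im[160:330,130:500][:,:,::-1],None,fx=2.1,fy=2.1,interpolation=cv2.INTER_CUBIC))
print("cam",-c['R'].T@c['t'])
h=cv2.cvtColor(im,cv2.COLOR_RGB2HSV)
for p in [(214,290),(212,247),(309,270),(381,270),(343,268),(264,253),(264,267),(438,284),(200,265)]: print(p,im[p[1],p[0]],h[p[1],p[0]])
for nm,lo,hi in [("pale",(10,70,150),(25,200,255)),("dark",(3,90,50),(14,255,140))]:
    for k in blobs(im[:330],lo,hi):
        u=k[:,0].mean(0).round()
        print(nm,u,rect(c,k,0.046 if u[0]<280 else 0.027))
E
```

```text
cam [ 0.31125567 -0.0856896   1.4192554 ]
(214, 290) [214 189 139] [ 20  89 214]
(212, 247) [215 189 139] [ 20  90 215]
(309, 270) [215 190 141] [ 20  88 215]
(381, 270) [215 187 138] [ 19  91 215]
(343, 268) [137  87  55] [ 12 153 137]
(264, 253) [ 80 166 104] [ 68 132 166]
(264, 267) [87 86 89] [130   9  89]
(438, 284) [214  55  49] [  1 197 214]
(200, 265) [208 210 215] [111   8 215]
pale [213. 289.] [424.2 212.2 148.   29.4  87.2]
pale [381. 276.] [ 461.3 -253.1  149.3   28.8    1.7]
pale [308. 277.] [461.  -50.2 149.   28.6  -5.8]
pale [211. 247.] [543.5 225.5 146.5  28.5 -86.8]
pale [316. 181.] [ 7.398e+02 -7.200e+01  6.660e+01  6.410e+01 -3.000e-01]
dark [343. 269.] [ 483.9 -147.5  151.3   29.8   -3.6]
```

View pics/crop0.png

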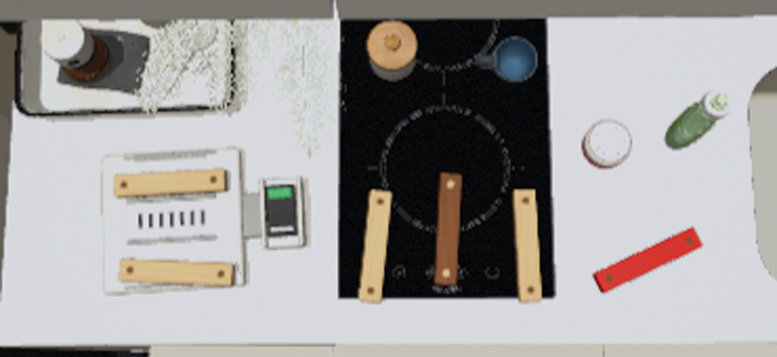

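```bash
python3 - <<'E'
from h import *
im=cv2.imread("pics/top0.png")
g=im[220:310,165:290]
cv2.imwrite("pics/crop1.png",cv2.resize(g,None,fx=6.2,fy=6.2,interpolation=cv2.INTER_NEAREST))
im=cv2.imread("pics/scene0.png")
cv2.imwrite("pics/crop2.png",cv2.resize(im[270:390,245:345],None,fx=5,fy=5,interpolation=cv2.INTER_CUBIC))
E
```

```text
(no output)
```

View pics/crop1.png

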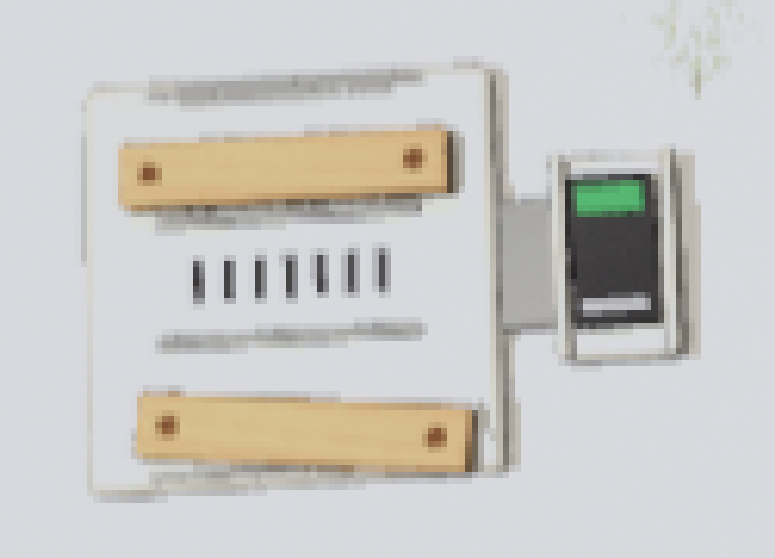

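View pics/crop2.png

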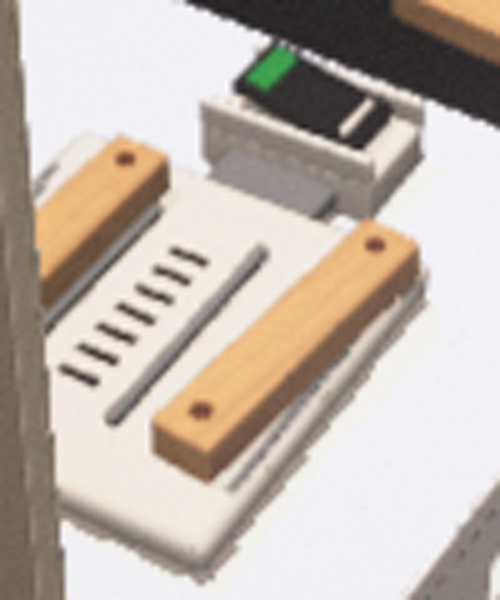

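```bash
python3 - <<'E'
from h import *
c=get_calibration("top")
def P(u,z): u=np.array(u,float); return ray(c,u/6.2-0.5+[165,220],z)[:,:2]*1000
q=P([(88,88),(492,68),(93,494),(508,468)],.024); print("plinth",q.round(1),q.mean(0)); 
for i,j in [(0,1),(2,3),(0,2),(1,3)]:
    d=q[j]-q[i]; print(np.linalg.norm(d).round(1),np.degrees(np.arctan2(d[1],d[0])).round(2))
r=P([(158,343),(425,328)],.030); print("rib",r,r.mean(0),np.linalg.norm(r[1]-r[0]),np.degrees(np.arctan2(*(r[0]-r[1])[::-1])))
v=P([(199,280),(381,270)],.024);print("vents",v,v.mean(0),np.degrees(np.arctan2(*(v[0]-v[1])[::-1])))
s=P([(608,197)],.052);print("green",s); s=P([(616,305)],.038);print("white bar",s)
E
```

```text
plinth [[585.5 322. ]
 [594.2 135.2]
 [398.8 310.6]
 [410.  123.4]] [497.10705603 222.77944532]
187.1 -87.34
187.6 -86.59
187.0 -176.49
184.6 -176.33
rib [[466.40365508 282.6578263 ]
 [472.83597757 161.639244  ]] [469.61981633 222.14853515] 121.18940561772197 93.04249524476984
vents [[495.8937219  266.77005134]
 [500.21115447 183.61382698]] [498.05243819 225.19193916] 92.97210162495399
green [[529.12731514  77.05877052]]
white bar [[482.04149364  74.22986747]]
```

Sizes check out: slats measure about 148 × 29 mm, the plinth 187 mm and the rib 121 mm. The dryer frame is at (0.4975, 0.2228) with yaw 3.2°, so the slipped slat sits at dryer x = −74, 6° askew. The open gripper with its jaws along dryer y can push the slat with both fingers and square it. First I write the move planner.

```bash
cat >> h.py <<'E'
D=np.array([0.4975,0.2228]); YAW=3.2
def d2w(x,y):
    a=np.radians(YAW); return D+np.array([[np.cos(a),-np.sin(a)],[np.sin(a),np.cos(a)]])@[x/1000,y/1000]
def w2d(p):
    a=np.radians(YAW); return (np.array([[np.cos(a),np.sin(a)],[-np.sin(a),np.cos(a)]])@(np.array(p[:2])-D))*1000
def plan(*tg):
    o=get_obs(); R=np.array(o['eef_rot']);p=np.array(o['tcp_pos'])
    h=np.degrees(np.arctan2(R[1,0],R[0,0]))
    print("t",round(o['time'],2),"tcp",p.round(4),"head",h.round(2),"open",round(o['opening'],4),"F",np.round(o['contact_force'],1),"dryer",w2d(p).round(1),"j7",np.round(o['joints'][6],1))
    q=p
    for x,y,z,hd in tg:
        t=np.array([x,y,z]); s=R.T@(t-p)*100
        turn=-((hd-h+180)%360-180)
        print("->",s.round(2).tolist(),round(turn,2),"rows",np.ceil(np.linalg.norm(t-q)/.0625)); q=t
E
python3 - <<'E'
from h import *
a=d2w(-115,-4)
plan((.47,-.3,.24,-86.8),(.50,-.05,.22,-86.8),(*a,.12,-86.8),(*a,.032,-86.8)); print(a)
E
```

```text
t 0.1 tcp [ 0.1934 -0.6462  0.2216] head -73.34 open 0.0874 F [-0.2 -0.6 -0.7] dryer [-352.2 -850.6] j7 -4.7
-> [-25.24, -1.8, 36.43] 13.46 rows 8.0
-> [-48.32, 0.24, 46.47] 13.46 rows 5.0
-> [-76.8, 10.29, 42.77] 13.46 rows 5.0
-> [-76.78, 19.09, 42.77] 13.46 rows 2.0
[0.3829026  0.21238676]
```

{"op": "apply_moves", "data": {"series": [[[-6,-0.4,9],4,1],[[-12,-0.8,18],8,1],[[-18,-1.2,27],13.5,1],[[-25.2,-1.8,36.4],13.5,1],[[-25.2,-1.8,36.4],13.5,1],[[-25.2,-1.8,36.4],13.5,1],[[-36,-1,41],13.5,1],[[-48.3,0.2,46.5],13.5,1],[[-48.3,0.2,46.5],13.5,1],[[-48.3,0.2,46.5],13.5,1],[[-48.3,0.2,46.5],13.5,1],[[-48.3,0.2,46.5],13.5,1]]}}

```text
time: 1.6
tcp_pos: [0.5008, -0.0446, 0.2203]
eef_rot: [[0.066, -0.0, 0.998], [-0.998, 0.002, 0.066], [-0.002, -1.0, -0.0]]
contact_force: [-1.0, -0.7, 0.7]
opening: 0.0871
```

```bash
python3 - <<'E'
from h import *
a=d2w(-115,-4)
plan((*a,.12,-86.8),(*a,.034,-86.8))
E
```

```text
t 1.6 tcp [ 0.5008 -0.0446  0.2203] head -86.24 open 0.0871 F [-1.  -0.7  0.7] dryer [ -11.6 -267.2] j7 -90.6
-> [-26.39, 10.09, -10.08] 0.56 rows 5.0
-> [-26.37, 18.69, -10.08] 0.56 rows 2.0
```

{"op": "apply_moves", "data": {"series": [[[-5,1,-2],0.3,1],[[-11,3,-4],0.5,1],[[-17,5,-6],0.5,1],[[-22,7,-8],0.5,1],[[-26.4,10.1,-10.1],0.5,1],[[-26.4,10.1,-10.1],0.5,1],[[-26.4,10.1,-10.1],0.5,1],[[-26.4,10.1,-10.1],0.5,1]]}}

```text
time: 2.6
tcp_pos: [0.3866, 0.2059, 0.12]
eef_rot: [[0.043, 0.001, 0.999], [-0.999, -0.0, 0.043], [0.0, -1.0, 0.001]]
contact_force: [0.0, 0.5, 0.1]
opening: 0.087
```

```bash
python3 - <<'E'
from h import *
a=d2w(-115,-4)
plan((*a,.034,-86.8))
im=camera("wrist"); cv2.imwrite("pics/w1.png",im[:,:,::-1])
im=camera("top"); cv2.imwrite("pics/t1.png",cv2.resize(im[200:400,130:430,::-1],None,fx=2.5,fy=2.5))
E
```

```text
t 2.6 tcp [0.3866 0.2059 0.12  ] head -87.55 open 0.087 F [0.  0.5 0.1] dryer [-111.7  -10.7] j7 -132.0
-> [-0.66, 8.6, -0.35] -0.75 rows 2.0
```

View pics/w1.png

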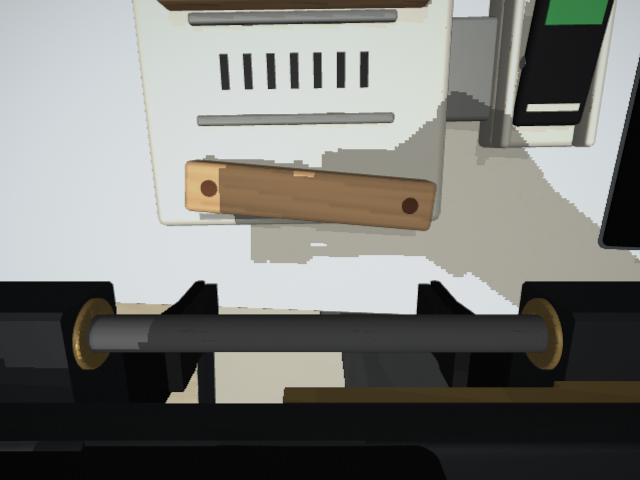

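View pics/t1.png

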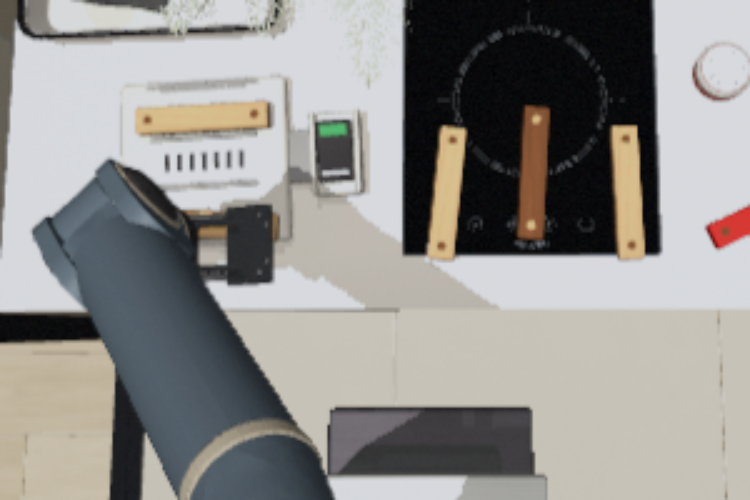

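The wrist view shows the slipped slat at (310,195), with its right end nearer the robot. The near rib runs from (198,120) to (393,118). The fingers at (195,290) and (440,290) are behind the slat, and nothing is in the way. I cross-check the dryer frame with this view.

```bash
python3 - <<'E'
from h import *
c=get_calibration("wrist"); im=cv2.imread("pics/w1.png")[:,:,::-1]
r=ray(c,[(198,121),(394,118)],.029); print("near rib d",[w2d(p).round(1) for p in r])
r=ray(c,[(190,18),(396,16)],.029); print("far rib d",[w2d(p).round(1) for p in r])
r=ray(c,[(186,161),(436,182),(430,230),(186,211)],.046); print("slat d",[w2d(p).round(1) for p in r])
r=ray(c,[(581,12)],.052);print("green",[w2d(p).round(1) for p in r])
a=d2w(-115,-4); plan((*a,.034,-86.8))
E
```

```text
near rib d [array([-30.3,  61.2]), array([-30. , -58.2])]
far rib d [array([26.2, 60.9]), array([ 25.8, -57.3])]
slat d [array([-53.3,  65.4]), array([-67.3, -81.1]), array([-96.3, -79.3]), array([-82.8,  68.2])]
green [array([  20.1, -149.3])]
t 2.7 tcp [0.3864 0.2062 0.1201] head -87.52 open 0.0872 F [ 0.4 -0.  -1.2] dryer [-111.9  -10.3] j7 -132.0
-> [-0.63, 8.6, -0.33] -0.72 rows 2.0
```

{"op": "apply_moves", "data": {"series": [[[-0.6,3,-0.3],-0.7,1],[[-0.6,6,-0.3],-0.7,1],[[-0.6,8.6,-0.3],-0.7,1],[[-0.6,8.6,-0.3],-0.7,1],[[-0.6,8.6,-0.3],-0.7,1]]}}

```text
time: 3.32
tcp_pos: [0.3828, 0.2134, 0.0344]
eef_rot: [[0.058, 0.001, 0.998], [-0.998, 0.001, 0.058], [-0.001, -1.0, 0.002]]
contact_force: [-0.0, -0.3, 0.7]
opening: 0.0869
```

```bash
python3 - <<'E'
from h import *
a=d2w(-71,-4);b=d2w(-77,-4); plan((*b,.033,-86.8),(*a,.033,-86.8))
E
```

```text
t 3.33 tcp [0.3828 0.2134 0.0344] head -86.69 open 0.0869 F [-0.  -0.3  0.7] dryer [-115.1   -3. ] j7 -140.1
-> [0.11, 0.15, 3.81] 0.11 rows 1.0
-> [0.11, 0.15, 4.41] 0.11 rows 1.0
```

{"op": "apply_moves", "data": {"series": [[[0.1,0.1,0.5],0,1],[[0.1,0.1,1.0],0,1],[[0.1,0.1,1.5],0,1],[[0.1,0.1,2.0],0,1],[[0.1,0.1,2.5],0,1],[[0.1,0.1,3.0],0,1],[[0.1,0.1,3.4],0,1],[[0.1,0.1,3.8],0,1],[[0.1,0.1,3.8],0,1]]}}

```text
time: 4.45
tcp_pos: [0.4203, 0.2145, 0.0325]
eef_rot: [[0.058, 0.0, 0.998], [-0.998, 0.0, 0.058], [-0.0, -1.0, 0.0]]
contact_force: [0.1, 0.9, 0.8]
opening: 0.0868
```

```bash
python3 - <<'E'
from h import *
a=d2w(-71,-4);plan((*a,.033,-86.8))
im=camera("wrist"); cv2.imwrite("pics/w2.png",im[:,:,::-1])
E
```

```text
t 4.45 tcp [0.4203 0.2145 0.0325] head -86.66 open 0.0868 F [0.1 0.9 0.8] dryer [-77.5  -3.9] j7 -137.5
-> [0.01, -0.05, 0.65] 0.14 rows 1.0
```

View pics/w2.png

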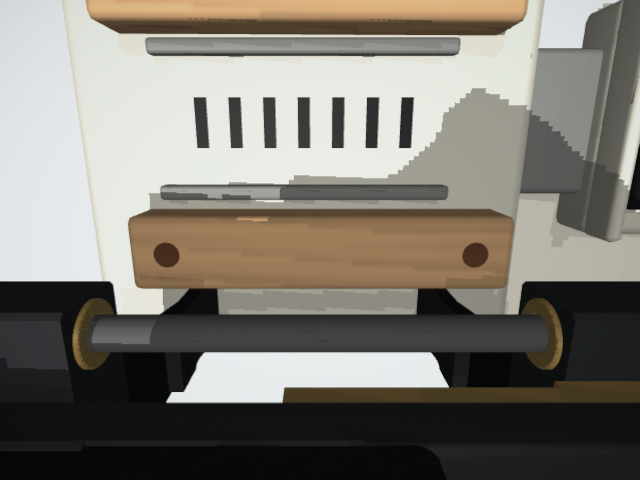

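The slat is now square at (320,250), with a few millimetres left to the rib at (303,191). I keep pushing in small steps until there is contact.

{"op": "apply_moves", "data": {"series": [[[0,0,0.2],0,1],[[0,0,0.4],0,1],[[0,0,0.6],0,1],[[0,0,0.6],0,1]]}}

```text
time: 5.0
tcp_pos: [0.4249, 0.2147, 0.0324]
eef_rot: [[0.059, -0.002, 0.998], [-0.998, -0.001, 0.059], [0.001, -1.0, -0.002]]
contact_force: [-4.2, -0.5, 2.9]
opening: 0.0871
```

```bash
python3 - <<'E'
from h import *
a=d2w(-70,-4);plan((*a,.033,-86.8))
c=get_calibration("wrist");im=camera("wrist"); cv2.imwrite("pics/w3.png",im[:,:,::-1])
for k in blobs(im[120:300],(5,60,60),(25,220,255),2000):
    k=k+[0,120]; print(w2d(rect(c,k,.046)[:2]/1000),rect(c,k,.046))
E
```

```text
t 5.0 tcp [0.4249 0.2147 0.0324] head -86.63 open 0.0871 F [-4.2 -0.5  2.9] dryer [-73.  -4.] j7 -137.2
-> [0.0, -0.06, 0.3] 0.17 rows 1.0
[-45.4650862   -5.27028809] [452.4 215.  147.7  31.8 -86.7]
```

View pics/w3.png

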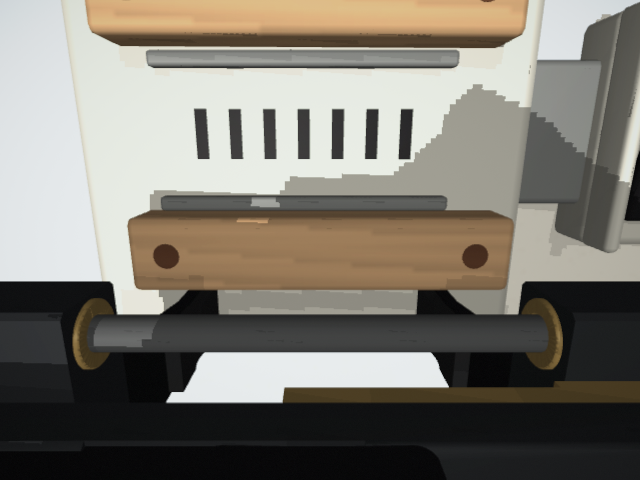

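There is 4 N of contact, and the slat measures dryer (−45.5, −5) at 0.1° from square, flush against the rib. I back off, lift and go for the left loose slat at (309,277).

{"op": "apply_moves", "data": {"series": [[[0,0,-0.6],0,1],[[0,0,-2.5],0,1],[[0,-5,-2.5],0,1],[[0,-10,-2.5],0,1],[[0,-10,-2.5],0,1]]}}

```text
time: 5.68
tcp_pos: [0.4039, 0.215, 0.1362]
eef_rot: [[0.058, 0.009, 0.998], [-0.998, 0.004, 0.058], [-0.003, -1.0, 0.01]]
contact_force: [0.8, 0.8, -0.5]
opening: 0.087
```

```bash
python3 - <<'E'
from h import *
plan((.461,.1,.15,-90),(.461,-.0502,.12,-95.8))
c=get_calibration("wrist");im=camera("wrist"); cv2.imwrite("pics/w4.png",im[:,:,::-1])
for k in blobs(im[:300],(5,60,60),(25,220,255),2000):
    print(w2d(rect(c,k,.046)[:2]/1000),rect(c,k,.046))
E
```

```text
t 5.67 tcp [0.4039 0.215  0.1362] head -86.66 open 0.087 F [ 0.8  0.8 -0.5] dryer [-93.8  -2.6] j7 -131.0
-> [11.81, -1.37, 5.04] 3.34 rows 3.0
-> [26.81, 1.57, 4.14] 9.14 rows 3.0
[-47.1847641   -5.57476783] [450.7 214.6 147.9  29.3 -86.6]
[40.1323712  -0.54109305] [537.6 224.5 147.8  26.6 -86.7]
```

View pics/w4.png

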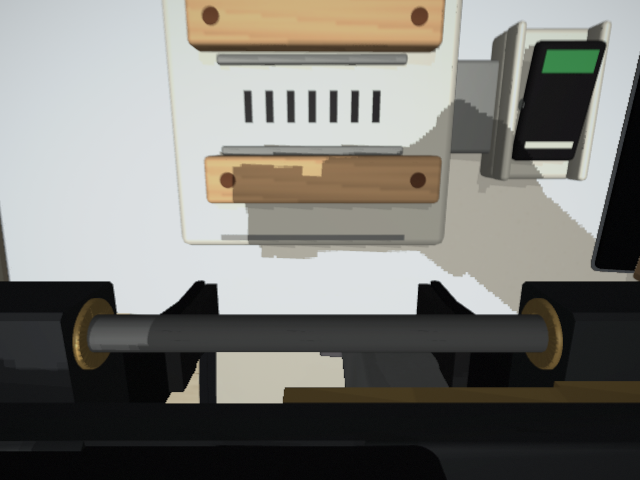

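The near slat lies flush along its rib at (322,180). Now over to the left loose slat.

{"op": "apply_moves", "data": {"series": [[[6,-1,2.5],2,1],[[12,-1.4,4.5],4,1],[[18,-0.5,4.5],6,1],[[23,0.5,4.2],9.1,1],[[26.8,1.6,4.1],9.1,1],[[26.8,1.6,4.1],9.1,1],[[26.8,1.6,4.1],9.1,1],[[26.8,1.6,4.1],9.1,1]]}}

```text
time: 6.72
tcp_pos: [0.4576, -0.0503, 0.1164]
eef_rot: [[-0.097, 0.0, 0.995], [-0.995, 0.0, -0.097], [-0.0, -1.0, 0.0]]
contact_force: [0.5, -0.3, -0.0]
opening: 0.087
```

```bash
python3 - <<'E'
from h import *
plan((.461,-.0502,.008,-95.8))
c=get_calibration("wrist");im=camera("wrist"); cv2.imwrite("pics/w5.png",im[:,:,::-1])
E
```

```text
t 6.72 tcp [ 0.4576 -0.0503  0.1164] head -95.58 open 0.087 F [ 0.5 -0.3 -0. ] dryer [ -55.  -270.5] j7 -102.9
-> [-0.04, 10.84, 0.33] 0.22 rows 2.0
```

View pics/w5.png

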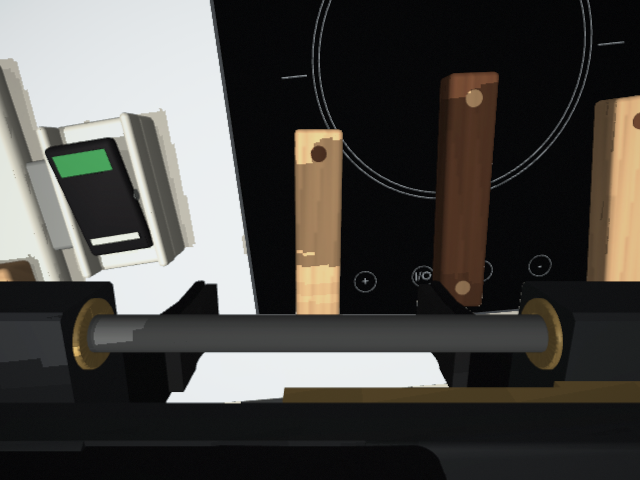

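The slat at (320,230) is centred between the fingers, aligned with the jaws, and has dark plugs. The dark slat at (465,190) is clear of the right finger. I descend and grip.

{"op": "apply_moves", "data": {"series": [[[0,5,0.3],0.2,1],[[0,9,0.3],0.2,1],[[0,10.8,0.3],0.2,1],[[0,10.8,0.3],0.2,1],[[0,10.8,0.3],0.2,-1],[[0,10.8,0.3],0.2,-1],[[0,10.8,0.3],0.2,-1],[[0,10.8,0.3],0.2,-1],[[0,10.8,0.3],0.2,-1],[[0,10.8,0.3],0.2,-1]], "force": 25}}

```text
time: 8.02
tcp_pos: [0.4605, -0.0521, 0.0086]
eef_rot: [[-0.104, 0.0, 0.995], [-0.995, -0.0, -0.104], [0.0, -1.0, 0.0]]
contact_force: [-0.2, -0.2, -0.2]
opening: 0.0349
```

```bash
python3 - <<'E'
from h import *
a=d2w(0,46)
plan((.461,-.0502,.12,-95.8),(*a,.13,-86.8))
E
```

```text
t 8.03 tcp [ 0.4605 -0.0521  0.0086] head -95.94 open 0.0349 F [-0.2 -0.2 -0.2] dryer [ -52.3 -272.4] j7 -109.8
-> [-0.19, -11.14, 0.03] -0.14 rows 2.0
-> [-32.27, -12.15, 0.1] -9.14 rows 6.0
```

{"op": "apply_moves", "data": {"series": [[[0,0,0],0,-1],[[0,0,0],0,-1],[[0,0,0],0,-1]]}}

```text
time: 8.4
tcp_pos: [0.4606, -0.052, 0.0085]
eef_rot: [[-0.103, 0.0, 0.995], [-0.995, -0.0, -0.103], [0.0, -1.0, 0.0]]
contact_force: [-0.2, -0.7, 1.0]
opening: 0.0302
```

Gripped: the opening is 30.2 mm, which matches the slat width. Lift and carry it to place_left.

{"op": "apply_moves", "data": {"series": [[[0,-3,0],0,-1],[[0,-8,0],0,-1],[[-3,-12,0],0,-1],[[-9,-12,0],-3,-1],[[-15,-12,0],-6,-1],[[-21,-12,0],-9,-1],[[-27,-12,0],-9,-1],[[-32,-12,0.1],-9,-1],[[-32.3,-12,0.1],-9,-1],[[-32.3,-12,0.1],-9,-1],[[-32.3,-12,0.1],-9,-1]]}}

```text
time: 9.78
tcp_pos: [0.4951, 0.2671, 0.1282]
eef_rot: [[0.051, -0.0, 0.999], [-0.999, -0.002, 0.051], [0.002, -1.0, -0.001]]
contact_force: [0.1, -1.2, -1.6]
opening: 0.0295
```

```bash
python3 - <<'E'
from h import *
a=d2w(0,46)
plan((*a,.06,-86.8),(*a,.050,-86.8))
c=get_calibration("wrist");im=camera("wrist"); cv2.imwrite("pics/w6.png",im[:,:,::-1])
im=camera("scene"); cv2.imwrite("pics/s6.png",cv2.resize(im[180:400,220:440,::-1],None,fx=2.5,fy=2.5))
E
```

```text
t 9.78 tcp [0.4951 0.2671 0.1282] head -87.08 open 0.0295 F [ 0.1 -1.2 -1.6] dryer [ 0.1 44.3] j7 -133.4
-> [-0.18, 6.82, -0.0] -0.28 rows 2.0
-> [-0.18, 7.82, -0.0] -0.28 rows 1.0
```

View pics/w6.png

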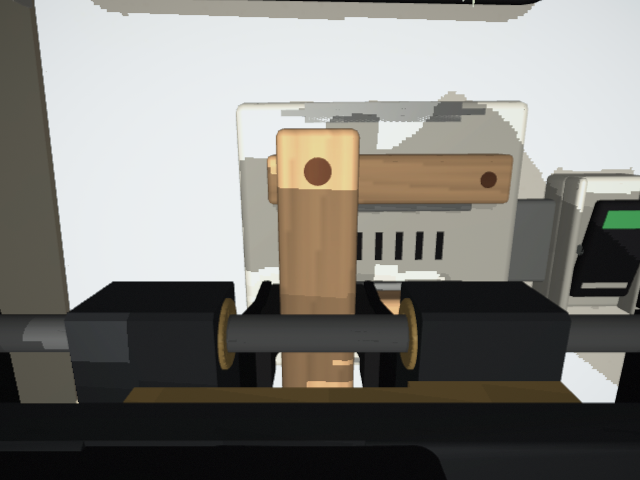

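View pics/s6.png

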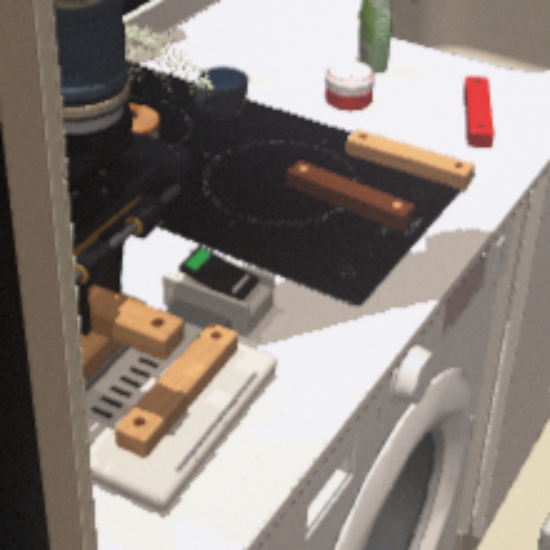

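The slat is held straight and level at (318,260). I lower it onto the bottom pair.

{"op": "apply_moves", "data": {"series": [[[-0.2,4,0],-0.3,-1],[[-0.2,6.8,0],-0.3,-1],[[-0.2,7.3,0],-0.3,-1],[[-0.2,7.6,0],-0.3,-1],[[-0.2,7.8,0],-0.3,-1],[[-0.2,7.8,0],-0.3,-1]]}}

```text
time: 10.62
tcp_pos: [0.4953, 0.2713, 0.0513]
eef_rot: [[0.059, 0.001, 0.998], [-0.998, 0.001, 0.059], [-0.0, -1.0, 0.001]]
contact_force: [0.6, 0.8, 0.0]
opening: 0.0299
```

```bash
python3 - <<'E'
from h import *
a=d2w(0,46)
plan((*a,.0495,-86.8))
E
```

```text
t 10.62 tcp [0.4953 0.2713 0.0513] head -86.64 open 0.0299 F [0.6 0.8 0. ] dryer [ 0.5 48.5] j7 -137.0
-> [0.25, 0.18, -0.05] 0.16 rows 1.0
```

{"op": "apply_moves", "data": {"series": [[[0.2,0.1,0],0,-1],[[0.2,0.2,0],0,-1],[[0.2,0.2,0],0,-1]]}}

```text
time: 11.0
tcp_pos: [0.4953, 0.2689, 0.0497]
eef_rot: [[0.058, 0.001, 0.998], [-0.998, -0.001, 0.058], [0.001, -1.0, 0.001]]
contact_force: [-1.0, -2.3, 7.1]
opening: 0.0298
```

Contact at 7 N, so it is resting. Release and lift.

{"op": "apply_moves", "data": {"series": [[[0,-0.1,0],0,0.2],[[0,-0.1,0],0,0.3],[[0,-0.1,0],0,0.3],[[0,-0.1,0],0,0.3],[[0,-4,0],0,0.6],[[0,-10,0],0,1],[[0,-12,0],0,1],[[0,-12,0],0,1]]}}

```text
time: 12.0
tcp_pos: [0.4959, 0.2697, 0.1702]
eef_rot: [[0.058, 0.004, 0.998], [-0.998, 0.002, 0.058], [-0.001, -1.0, 0.004]]
contact_force: [0.2, 1.0, -0.9]
opening: 0.0845
```

```bash
python3 - <<'E'
from h import *
plan((.47,0.0,.16,-88.3),(.4613,-.2531,.12,-88.3))
im=camera("top"); cv2.imwrite("pics/t7.png",im[:,:,::-1])
im=camera("wrist"); cv2.imwrite("pics/w7.png",im[:,:,::-1])
E
```

```text
t 12.0 tcp [0.4959 0.2697 0.1702] head -86.65 open 0.0845 F [ 0.2  1.  -0.9] dryer [ 1.  46.9] j7 -131.6
-> [26.77, 0.97, -4.16] 1.65 rows 5.0
-> [52.0, 4.92, -6.53] 1.65 rows 5.0
```

View pics/w7.png

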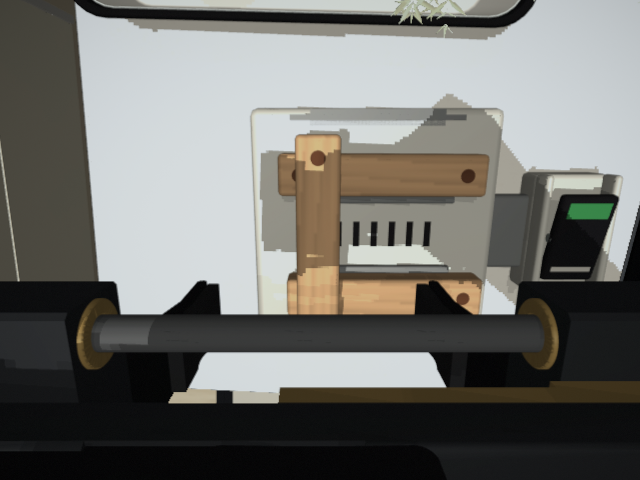

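The first cross slat lies over both bottom slats, its end at (318,145). Now for the right loose slat.

{"op": "apply_moves", "data": {"series": [[[6,0,-1],0,1],[[12,0.5,-2],1.6,1],[[18,0.8,-3],1.6,1],[[24,1,-4],1.6,1],[[30,1.5,-4.4],1.6,1],[[36,2.5,-5],1.6,1],[[42,3.5,-5.6],1.6,1],[[48,4.5,-6.2],1.6,1],[[52,4.9,-6.5],1.6,1],[[52,4.9,-6.5],1.6,1],[[52,4.9,-6.5],1.6,1],[[52,4.9,-6.5],1.6,1]]}}

```text
time: 13.6
tcp_pos: [0.4606, -0.252, 0.1191]
eef_rot: [[0.033, -0.001, 0.999], [-0.999, 0.001, 0.033], [-0.001, -1.0, -0.001]]
contact_force: [-0.8, -0.0, 0.3]
opening: 0.0867
```

```bash
python3 - <<'E'
from h import *
plan((.4613,-.2531,.008,-88.3))
im=camera("wrist"); cv2.imwrite("pics/w8.png",im[:,:,::-1])
E
```

```text
t 13.6 tcp [ 0.4606 -0.252   0.1191] head -88.08 open 0.0867 F [-0.8 -0.   0.3] dryer [ -63.3 -472. ] j7 -71.9
-> [0.12, 11.11, 0.07] 0.22 rows 2.0
```

View pics/w8.png

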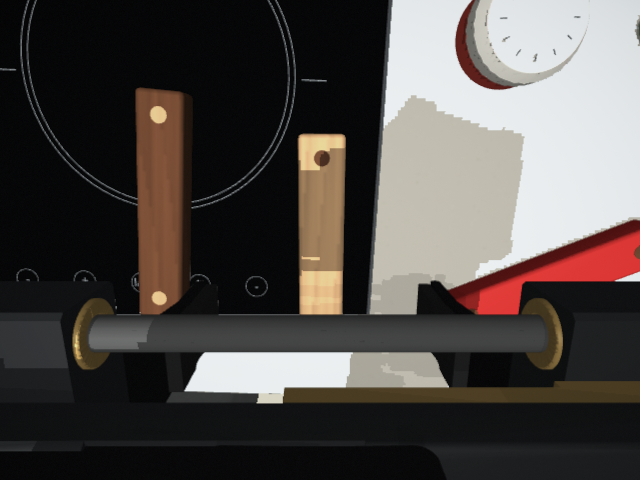

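The pale slat at (322,220) is centred. The dark one at (160,200) and the red one at (560,260) stay outside the fingers (about 30 mm each side). Descend and grip.

{"op": "apply_moves", "data": {"series": [[[0.1,5,0],0.2,1],[[0.1,9,0],0.2,1],[[0.1,11.1,0.1],0.2,1],[[0.1,11.1,0.1],0.2,1],[[0.1,11.1,0.1],0.2,-1],[[0.1,11.1,0.1],0.2,-1],[[0.1,11.1,0.1],0.2,-1],[[0.1,11.1,0.1],0.2,-1],[[0.1,11.1,0.1],0.2,-1],[[0.1,11.1,0.1],0.2,-1],[[0.1,11.1,0.1],0.2,-1],[[0.1,11.1,0.1],0.2,-1]]}}

```text
time: 15.15
tcp_pos: [0.4616, -0.2548, 0.0085]
eef_rot: [[0.027, -0.0, 1.0], [-1.0, -0.0, 0.027], [0.0, -1.0, -0.0]]
contact_force: [-0.5, -0.4, 1.0]
opening: 0.0301
```

```bash
python3 - <<'E'
from h import *
a=d2w(0,-46)
plan((.4613,-.2531,.12,-88),(*a,.15,-86.8))
E
```

```text
t 15.15 tcp [ 0.4616 -0.2548  0.0085] head -88.44 open 0.0301 F [-0.5 -0.4  1. ] dryer [ -62.5 -474.9] j7 -76.2
-> [-0.17, -11.15, -0.02] -0.44 rows 2.0
-> [-43.05, -14.15, 5.02] -1.64 rows 7.0
```

{"op": "apply_moves", "data": {"series": [[[0,-3,0],0,-1],[[0,-8,0],0,-1],[[-4,-12,0.4],0,-1],[[-10,-14,1.2],0,-1],[[-16,-14.1,1.9],-0.5,-1],[[-22,-14.1,2.6],-1,-1],[[-28,-14.1,3.3],-1.5,-1],[[-34,-14.1,4],-1.6,-1],[[-40,-14.1,4.7],-1.6,-1],[[-43,-14.1,5],-1.6,-1],[[-43,-14.1,5],-1.6,-1],[[-43,-14.1,5],-1.6,-1]]}}

```text
time: 16.65
tcp_pos: [0.4996, 0.1752, 0.1491]
eef_rot: [[0.054, -0.001, 0.999], [-0.999, -0.001, 0.054], [0.001, -1.0, -0.001]]
contact_force: [1.0, -0.7, -1.0]
opening: 0.0299
```

```bash
python3 - <<'E'
from h import *
a=d2w(0,-46)
plan((*a,.06,-86.8),(*a,.0495,-86.8))
im=camera("wrist"); cv2.imwrite("pics/w9.png",im[:,:,::-1])
E
```

```text
t 16.65 tcp [0.4996 0.1752 0.1491] head -86.89 open 0.0299 F [ 1.  -0.7 -1. ] dryer [ -0.6 -47.6] j7 -122.3
-> [-0.18, 8.91, 0.07] -0.09 rows 2.0
-> [-0.18, 9.96, 0.07] -0.09 rows 1.0
```

View pics/w9.png

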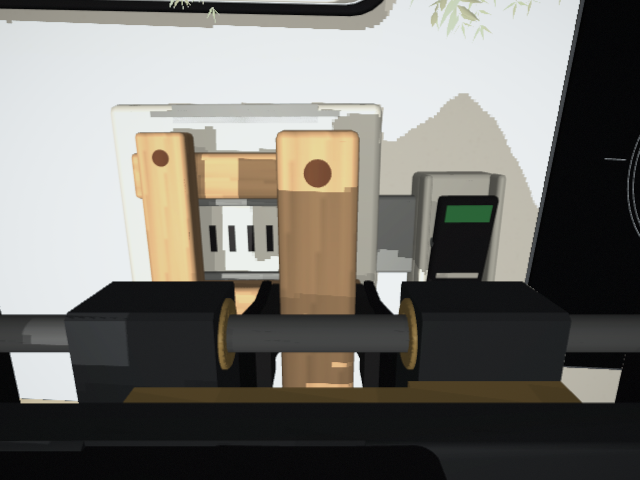

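The held slat at (318,260) is straight, and the first cross slat at (165,210) is clear of it. Lower it.

{"op": "apply_moves", "data": {"series": [[[-0.1,4,0],0,-1],[[-0.1,7,0],0,-1],[[-0.1,8.9,0],0,-1],[[-0.1,9.3,0],0,-1],[[-0.1,9.6,0],0,-1],[[-0.1,9.8,0],0,-1],[[-0.1,9.8,0],0,-1]]}}

```text
time: 17.58
tcp_pos: [0.5002, 0.1774, 0.052]
eef_rot: [[0.055, 0.001, 0.998], [-0.998, 0.0, 0.055], [-0.0, -1.0, 0.001]]
contact_force: [-0.8, 0.2, -1.0]
opening: 0.0296
```

```bash
python3 - <<'E'
from h import *
a=d2w(0,-46)
plan((*a,.0495,-86.8))
E
```

```text
t 17.57 tcp [0.5002 0.1774 0.052 ] head -86.85 open 0.0296 F [-0.8  0.2 -1. ] dryer [  0.1 -45.5] j7 -127.5
-> [0.05, 0.25, -0.01] -0.05 rows 1.0
```

{"op": "apply_moves", "data": {"series": [[[0,0.1,0],0,-1],[[0,0.2,0],0,-1],[[0,0.25,0],0,-1],[[0,0.25,0],0,-1]]}}

```text
time: 18.08
tcp_pos: [0.5, 0.1775, 0.0496]
eef_rot: [[0.055, 0.0, 0.998], [-0.998, -0.0, 0.055], [0.0, -1.0, 0.0]]
contact_force: [-2.0, -0.9, 5.5]
opening: 0.0293
```

Contact at 5.5 N. Release and lift.

{"op": "apply_moves", "data": {"series": [[[0,-0.1,0],0,0.2],[[0,-0.1,0],0,0.2],[[0,-0.1,0],0,0.2],[[0,-0.1,0],0,0.2],[[0,-4,0],0,0.5],[[0,-10,0],0,1],[[0,-13,0],0,1],[[0,-13,0],0,1]]}}

```text
time: 19.08
tcp_pos: [0.5014, 0.1782, 0.1816]
eef_rot: [[0.055, 0.006, 0.998], [-0.998, 0.002, 0.055], [-0.001, -1.0, 0.006]]
contact_force: [0.2, -0.6, -0.4]
opening: 0.0828
```

```bash
python3 - <<'E'
from h import *
plan((.47,0.02,.16,-93.6),(.4839,-.1475,.12,-93.6))
c=get_calibration("wrist");im=camera("wrist"); cv2.imwrite("pics/w10.png",im[:,:,::-1])
c=get_calibration("top");im=camera("top"); cv2.imwrite("pics/t10.png",im[:,:,::-1])
for k in blobs(im[:330],(3,90,50),(14,255,140)): print("dark",rect(c,k,.027),k[:,0].mean(0))
E
```

```text
t 19.07 tcp [0.5014 0.1782 0.1816] head -86.85 open 0.0828 F [ 0.2 -0.6 -0.4] dryer [  1.4 -44.8] j7 -121.2
-> [15.62, 2.12, -4.01] 6.75 rows 3.0
-> [32.43, 6.1, -3.57] 6.75 rows 3.0
dark [ 483.8 -147.5  151.2   29.8   -3.6] [343.01639344 268.51639344]
```

View pics/w10.png

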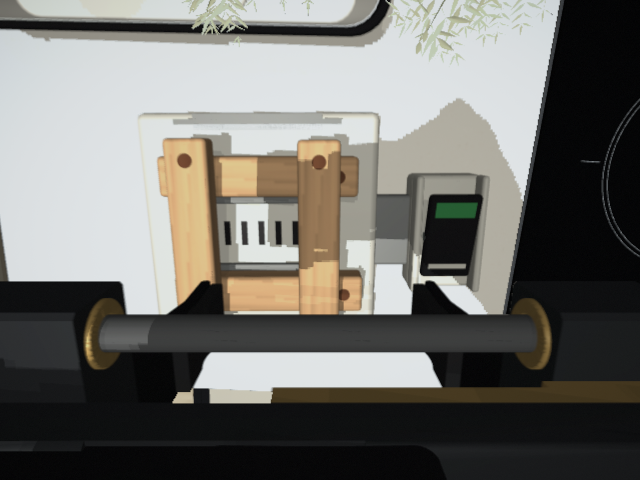

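Both cross slats lie in place, at (190,220) and (318,230), and the dark slat hasn't moved. Now to the dark slat.

{"op": "apply_moves", "data": {"series": [[[6,0.5,-1.5],2,1],[[12,1.5,-3],5,1],[[18,2.5,-4],6.7,1],[[24,4,-3.8],6.7,1],[[30,5.5,-3.6],6.7,1],[[32.4,6.1,-3.6],6.7,1],[[32.4,6.1,-3.6],6.7,1],[[32.4,6.1,-3.6],6.7,1],[[32.4,6.1,-3.6],6.7,1]]}}

```text
time: 20.3
tcp_pos: [0.4819, -0.1462, 0.1181]
eef_rot: [[-0.059, 0.0, 0.998], [-0.998, 0.0, -0.059], [-0.0, -1.0, -0.0]]
contact_force: [0.7, 0.4, -0.4]
opening: 0.087
```

```bash
python3 - <<'E'
from h import *
plan((.4839,-.1475,.008,-93.6))
c=get_calibration("wrist");im=camera("wrist"); cv2.imwrite("pics/w11.png",im[:,:,::-1])
c=get_calibration("top");im=camera("top"); cv2.imwrite("pics/t11.png",cv2.resize(im[160:330,130:500,::-1],None,fx=2.1,fy=2.1,interpolation=cv2.INTER_CUBIC))
for k in blobs(im[:330,:290],(10,50,120),(25,200,255)): print("pale",rect(c,k,.068),k[:,0].mean(0))
E
```

```text
t 20.3 tcp [ 0.4819 -0.1462  0.1181] head -93.36 open 0.087 F [ 0.7  0.4 -0.4] dryer [ -36.2 -367.6] j7 -89.7
-> [0.12, 11.01, 0.21] 0.24 rows 2.0
pale [497.8 215.4 149.9 149.8   3.2] [211.42918455 262.6223176 ]
```

View pics/w11.png

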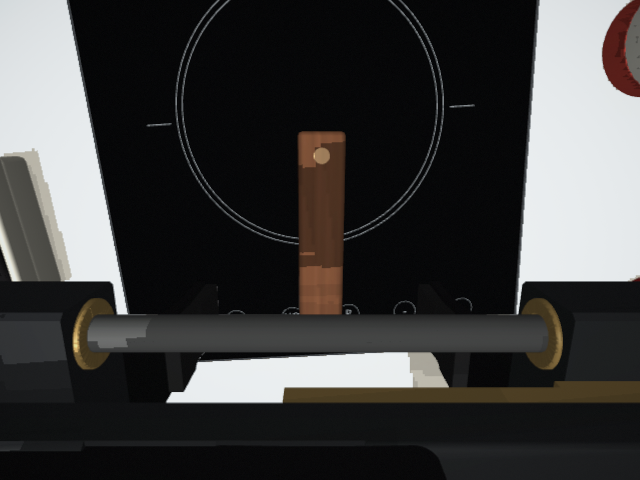

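View pics/t11.png

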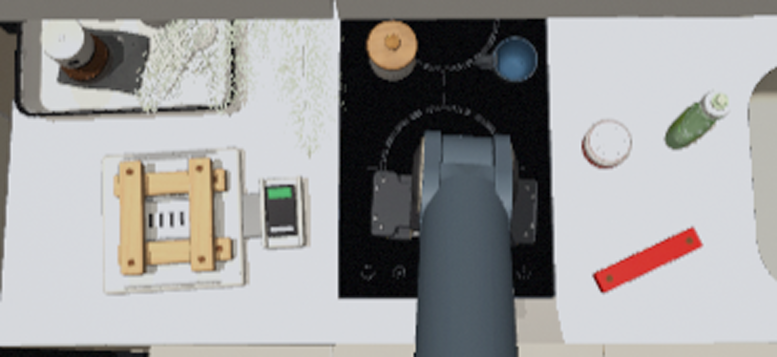

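The second layer is in place: cross slats at (132,216) and (203,214) in the top crop. The dark slat is centred at (322,220) in the wrist view. Grip it and check the second-layer numbers.

{"op": "apply_moves", "data": {"series": [[[0.1,5,0.2],0.2,1],[[0.1,9,0.2],0.2,1],[[0.1,11,0.2],0.2,1],[[0.1,11,0.2],0.2,1],[[0.1,11,0.2],0.2,-1],[[0.1,11,0.2],0.2,-1],[[0.1,11,0.2],0.2,-1],[[0.1,11,0.2],0.2,-1],[[0.1,11,0.2],0.2,-1],[[0.1,11,0.2],0.2,-1],[[0.1,11,0.2],0.2,-1],[[0.1,11,0.2],0.2,-1]]}}

```text
time: 21.9
tcp_pos: [0.4837, -0.1492, 0.008]
eef_rot: [[-0.065, 0.0, 0.998], [-0.998, -0.0, -0.065], [0.0, -1.0, 0.0]]
contact_force: [1.0, -0.3, 0.6]
opening: 0.0296
```

```bash
python3 - <<'E'
from h import *
c=get_calibration("top")
for u in [(132,216),(203,214)]: print(w2d(ray(c,np.array(u)/2.1+[130,160],.068)[0]).round(1))
a=d2w(0,0)
plan((.4839,-.1475,.15,-93.6),(*a,.17,3.2))
E
```

```text
[ 0.  43.4]
[ -2.9 -49.5]
t 21.9 tcp [ 0.4837 -0.1492  0.008 ] head -93.74 open 0.0296 F [ 1.  -0.3  0.6] dryer [ -34.6 -370.6] j7 -94.8
-> [-0.17, -14.2, 0.01] -0.14 rows 3.0
-> [-37.21, -16.2, -1.04] -96.94 rows 6.0
```

{"op": "apply_moves", "data": {"series": [[[0,-3,0],0,-1],[[0,-8,0],0,-1],[[-3,-13,0],-5,-1],[[-8,-16,-0.2],-15,-1],[[-13,-16.2,-0.4],-25,-1],[[-18,-16.2,-0.5],-35,-1],[[-22,-16.2,-0.6],-45,-1],[[-26,-16.2,-0.7],-55,-1],[[-30,-16.2,-0.8],-65,-1],[[-33,-16.2,-0.9],-75,-1],[[-35,-16.2,-1],-85,-1],[[-37.2,-16.2,-1],-95,-1]]}}

```text
time: 23.4
tcp_pos: [0.4976, 0.2231, 0.1697]
eef_rot: [[1.0, -0.001, -0.028], [0.028, -0.001, 1.0], [-0.001, -1.0, -0.001]]
contact_force: [0.0, -0.1, -1.5]
opening: 0.0298
```

{"op": "apply_moves", "data": {"series": [[[0,0,0],-2,-1],[[0,0,0],-2,-1],[[0,0,0],-2,-1]]}}

```text
time: 23.78
tcp_pos: [0.4981, 0.2212, 0.1698]
eef_rot: [[0.999, -0.0, -0.054], [0.054, -0.001, 0.999], [-0.0, -1.0, -0.001]]
contact_force: [0.3, 0.1, -0.2]
opening: 0.0298
```

```bash
python3 - <<'E'
from h import *
a=d2w(0,0)
plan((*a,.09,3.2),(*a,.071,3.2))
c=get_calibration("wrist");im=camera("wrist"); cv2.imwrite("pics/w12.png",im[:,:,::-1])
im=camera("scene"); cv2.imwrite("pics/s12.png",cv2.resize(im[180:400,220:440,::-1],None,fx=2.5,fy=2.5))
E
```

```text
t 23.77 tcp [0.4981 0.2212 0.1698] head 3.08 open 0.0298 F [ 0.3  0.1 -0.2] dryer [ 0.5 -1.6] j7 -44.9
-> [-0.05, 7.98, 0.17] -0.12 rows 2.0
-> [-0.05, 9.88, 0.17] -0.12 rows 1.0
```

View pics/w12.png

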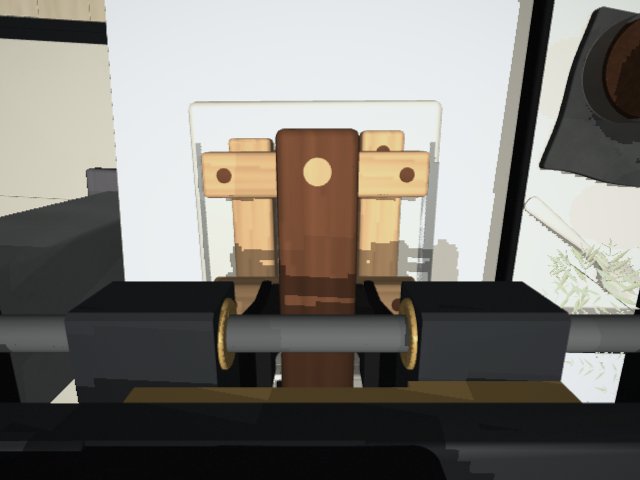

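View pics/s12.png

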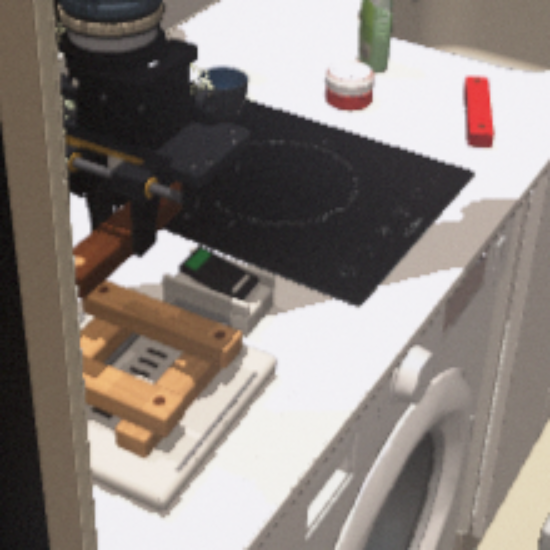

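The dark slat at (318,230) is held square over the middle, across both cross slats at (240,170) and (395,170). Lower it.

{"op": "apply_moves", "data": {"series": [[[0,4,0.1],0,-1],[[0,7,0.1],0,-1],[[0,8.8,0.1],0,-1],[[0,9.3,0.1],0,-1],[[0,9.6,0.1],0,-1],[[0,9.8,0.1],0,-1],[[0,9.9,0.1],0,-1],[[0,9.9,0.1],0,-1]]}}

```text
time: 24.88
tcp_pos: [0.4981, 0.2237, 0.0713]
eef_rot: [[0.998, 0.001, -0.057], [0.057, 0.0, 0.998], [0.001, -1.0, 0.0]]
contact_force: [0.4, -0.2, -1.1]
opening: 0.0301
```

{"op": "apply_moves", "data": {"series": [[[0,0.1,0],0,-1],[[0,0.15,0],0,-1],[[0,0.15,0],0,-1]]}}

```text
time: 25.25
tcp_pos: [0.4981, 0.2237, 0.0711]
eef_rot: [[0.998, 0.001, -0.057], [0.057, -0.001, 0.998], [0.001, -1.0, -0.001]]
contact_force: [-2.8, -2.5, 11.0]
opening: 0.0296
```

Contact at 11 N. Release with a small opening, then lift.

{"op": "apply_moves", "data": {"series": [[[0,-0.1,0],0,0],[[0,-0.1,0],0,0.2],[[0,-0.1,0],0,0.2],[[0,-0.1,0],0,0.2],[[0,-4,0],0,0.2],[[0,-9,0],0,0],[[0,-10,0],0,-1],[[0,-10,0],0,-1]]}}

```text
time: 26.25
tcp_pos: [0.498, 0.2235, 0.1697]
eef_rot: [[0.998, 0.001, -0.057], [0.057, -0.0, 0.998], [0.001, -1.0, -0.0]]
contact_force: [-0.5, 0.4, -0.1]
opening: 0.0316
```

```bash
python3 - <<'E'
from h import *
b=d2w(27,-150)
plan((*b,.17,3.2),(*b,.09,3.2))
c=get_calibration("wrist");im=camera("wrist"); cv2.imwrite("pics/w13.png",im[:,:,::-1])
for k in blobs(im[:310],(3,90,30),(14,255,150),2000): print("dark",rect(c,k,.09),w2d(rect(c,k,.09)[:2]/1000))
E
```

```text
t 26.25 tcp [0.498  0.2235 0.1697] head 3.25 open 0.0316 F [-0.5  0.4 -0.1] dryer [0.6 0.6] j7 -45.1
-> [2.63, -0.03, -15.07] 0.05 rows 3.0
-> [2.62, 7.97, -15.06] 0.05 rows 2.0
dark [496.4 240.9 110.2  29.8 -86.8] [-0.0879156  18.13318149]
dark [664.1 337.1  52.2  19.6 -75.1] [172.72062933 104.82191661]
```

View pics/w13.png

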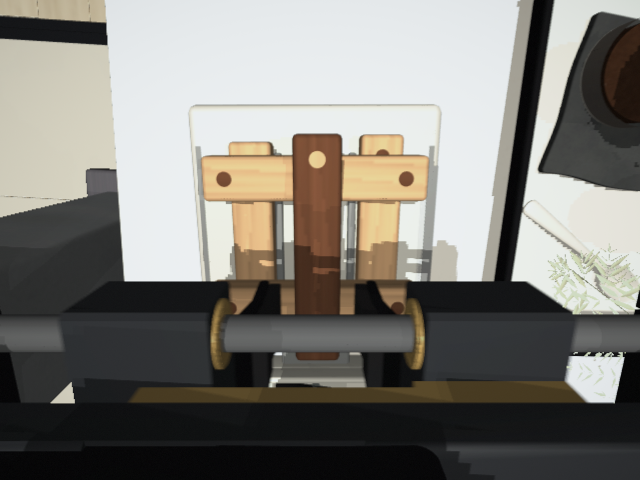

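The stack stands, with the dark slat squarely across the middle at (318,240). Now over to the rocker's green end with the fingers shut, keeping this heading so the narrow side of the gripper body faces the stack.

{"op": "apply_moves", "data": {"series": [[[0.8,0,-5],0,-1],[[1.6,0,-10],0,-1],[[2.4,0,-15],0,-1],[[2.4,0,-15.1],0,-1],[[2.4,0,-15.1],0,-1],[[2.4,0,-15.1],0,-1],[[2.4,0,-15.1],0,-1]]}}

```text
time: 27.18
tcp_pos: [0.5301, 0.0757, 0.1695]
eef_rot: [[0.998, -0.0, -0.059], [0.059, 0.0, 0.998], [-0.0, -1.0, 0.0]]
contact_force: [-0.7, -0.5, -0.7]
opening: 0.0002
```

```bash
python3 - <<'E'
from h import *
b=d2w(24,-150)
plan((*b,.065,3.2),(*b,.042,3.2))
im=camera("top"); cv2.imwrite("pics/t14.png",cv2.resize(im[160:330,130:500,::-1],None,fx=2.1,fy=2.1,interpolation=cv2.INTER_CUBIC))
c=get_calibration("wrist");im=camera("wrist"); cv2.imwrite("pics/w14.png",im[:,:,::-1])
E
```

```text
t 27.18 tcp [0.5301 0.0757 0.1695] head 3.41 open 0.0002 F [-0.7 -0.5 -0.7] dryer [  24.3 -148.7] j7 -27.9
-> [-0.03, 10.45, -0.13] 0.21 rows 2.0
-> [-0.03, 12.75, -0.13] 0.21 rows 1.0
```

View pics/w14.png

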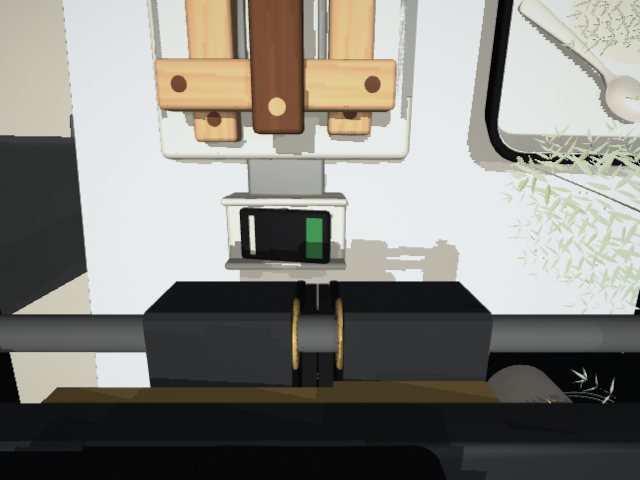

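View pics/t14.png

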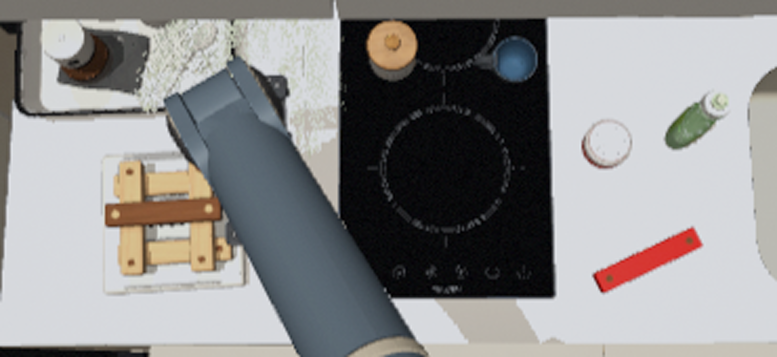

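```bash
python3 - <<'E'
from h import *
c=get_calibration("top"); w=get_calibration("wrist"); s=get_calibration("scene")
for z in (0,.1,.2,.3):
    print(z,"top",ray(c,[(277,234),(270,185),(282,195)],z)[:,:2].round(3).tolist(),"wrist",ray(w,[(515,270),(505,175)],z)[:,:2].round(3).tolist(),"scene",ray(s,[(300,212),(252,243),(285,135)],z)[:,:2].round(3).tolist())
im=cv2.imread("pics/scene0.png"); cv2.imwrite("pics/pl.png",cv2.resize(im[90:310,225:345],None,fx=2.7,fy=2.7,interpolation=cv2.INTER_CUBIC))
E
```

```text
0 top [[0.588, 0.042], [0.736, 0.065], [0.705, 0.029]] wrist [[0.706, 0.045], [0.682, 0.126]] scene [[0.789, -0.306], [0.795, -0.065], [1.306, -0.929]]
0.1 top [[0.569, 0.033], [0.706, 0.054], [0.678, 0.021]] wrist [[0.651, 0.075], [0.635, 0.132]] scene [[0.68, -0.15], [0.686, 0.057], [1.123, -0.683]]
0.2 top [[0.549, 0.024], [0.676, 0.044], [0.65, 0.013]] wrist [[0.597, 0.105], [0.588, 0.137]] scene [[0.572, 0.007], [0.576, 0.178], [0.94, -0.437]]
0.3 top [[0.53, 0.015], [0.646, 0.033], [0.622, 0.005]] wrist [[0.543, 0.135], [0.541, 0.142]] scene [[0.464, 0.163], [0.467, 0.3], [0.757, -0.19]]
```

View pics/pl.png

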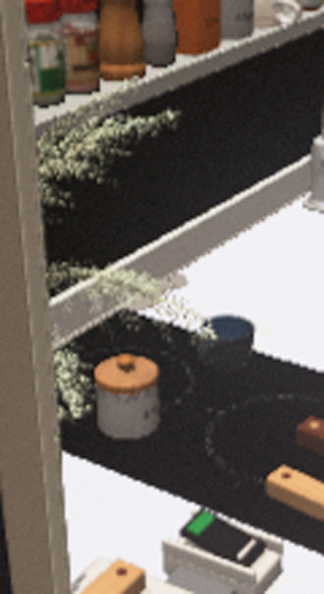

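The foliage at upper right in the wrist view reaches roughly (0.56, 0.02, 0.19) and (0.67, 0.07, 0.1). It stays 2–4 cm outside the gripper body at this heading, so I keep the heading and descend in stages, watching the force.

{"op": "apply_moves", "data": {"series": [[[0,3,-0.1],0,-1],[[0,6,-0.1],0,-1],[[0,6,-0.1],0,-1]]}}

```text
time: 27.65
tcp_pos: [0.5288, 0.0731, 0.1079]
eef_rot: [[0.998, -0.004, -0.058], [0.058, -0.001, 0.998], [-0.004, -1.0, -0.0]]
contact_force: [0.0, -0.4, 0.2]
opening: 0.0003
```

{"op": "apply_moves", "data": {"series": [[[0,2.5,0],0,-1],[[0,4.4,0],0,-1],[[0,4.4,0],0,-1]]}}

```text
time: 28.02
tcp_pos: [0.5299, 0.0732, 0.0649]
eef_rot: [[0.998, -0.002, -0.057], [0.057, -0.0, 0.998], [-0.002, -1.0, -0.0]]
contact_force: [0.7, 0.1, -0.0]
opening: 0.0004
```

```bash
python3 - <<'E'
from h import *
b=d2w(24,-150)
plan((*b,.042,3.2))
im=camera("wrist"); cv2.imwrite("pics/w15.png",im[:,:,::-1])
E
```

```text
t 28.02 tcp [0.5299 0.0732 0.0649] head 3.28 open 0.0004 F [ 0.7  0.1 -0. ] dryer [  24.  -151.2] j7 -34.7
-> [0.01, 2.29, 0.12] 0.08 rows 1.0
```

View pics/w15.png

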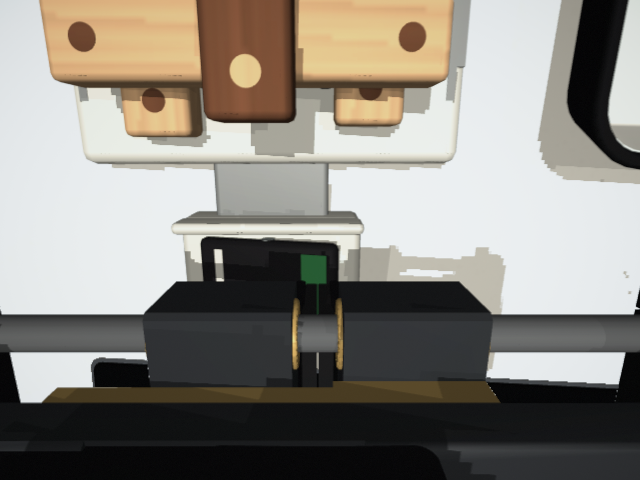

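The fingers are over the green bar at (313,268), with no contact so far. Press.

{"op": "apply_moves", "data": {"series": [[[0,0.6,0.1],0,-1],[[0,1.1,0.1],0,-1],[[0,1.5,0.1],0,-1],[[0,1.9,0.1],0,-1],[[0,2.2,0.1],0,-1],[[0,2.3,0.1],0,-1],[[0,2.3,0.1],0,-1]]}}

```text
time: 28.95
tcp_pos: [0.5324, 0.0745, 0.0436]
eef_rot: [[0.998, 0.004, -0.057], [0.057, 0.0, 0.998], [0.004, -1.0, 0.0]]
contact_force: [3.0, -1.1, 2.9]
opening: 0.0001
```

```bash
python3 - <<'E'
from h import *
plan()
im=camera("wrist"); cv2.imwrite("pics/w16.png",im[:,:,::-1])
im=camera("scene"); cv2.imwrite("pics/s16.png",cv2.resize(im[180:400,220:440,::-1],None,fx=2.5,fy=2.5,interpolation=cv2.INTER_CUBIC))
E
```

```text
t 28.95 tcp [0.5324 0.0745 0.0436] head 3.25 open 0.0001 F [ 3.  -1.1  2.9] dryer [  26.6 -150. ] j7 -36.5
```

View pics/w16.png

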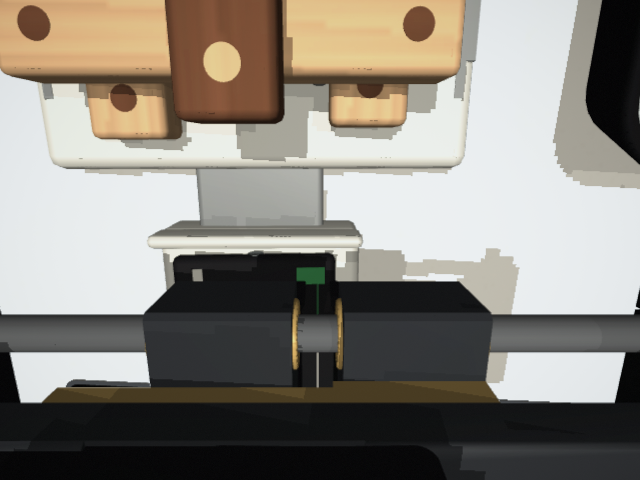

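View pics/s16.png

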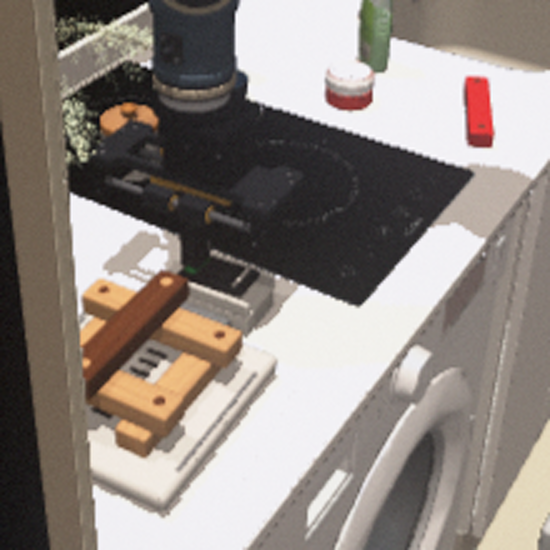

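The rocker is part-way down at 2.9 N. Press a little further.

{"op": "apply_moves", "data": {"series": [[[-0.1,0.2,0],0,-1],[[-0.1,0.35,0],0,-1],[[-0.1,0.45,0],0,-1],[[-0.1,0.45,0],0,-1]]}}

```text
time: 29.55
tcp_pos: [0.5324, 0.0746, 0.0397]
eef_rot: [[0.998, 0.006, -0.057], [0.057, 0.001, 0.998], [0.006, -1.0, 0.0]]
contact_force: [3.6, -1.4, 7.8]
opening: 0.0006
```

```bash
python3 - <<'E'
from h import *
plan()
im=camera("scene"); cv2.imwrite("pics/s17.png",cv2.resize(im[250:330,260:360,::-1],None,fx=7,fy=7,interpolation=cv2.INTER_CUBIC))
E
```

```text
t 29.55 tcp [0.5324 0.0746 0.0397] head 3.25 open 0.0006 F [ 3.6 -1.4  7.8] dryer [  26.6 -150. ] j7 -36.9
```

View pics/s17.png

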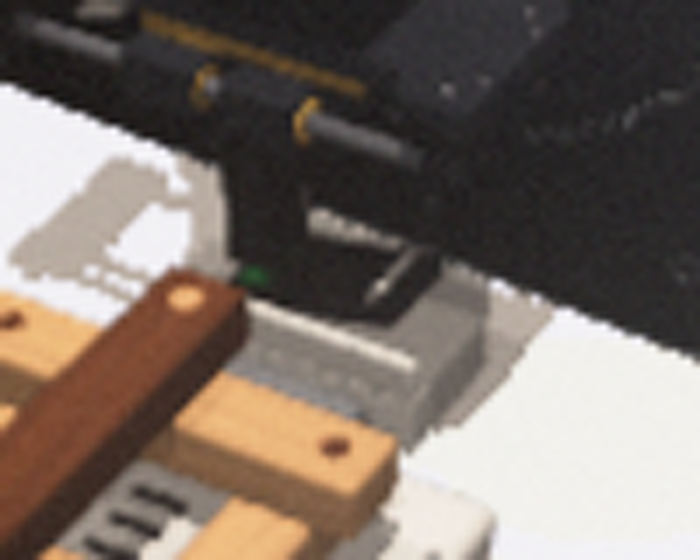

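The robot-side end of the rocker (white bar, at (390,285)) is now raised, so it has tipped over. Retreat straight up and look.

{"op": "apply_moves", "data": {"series": [[[0,-2,0],0,-1],[[0,-6,0],0,-1],[[0,-12,0],0,-1],[[0,-16,-4],0,-1],[[0,-16,-9],0,-1],[[0,-16,-14],0,-1],[[0,-16,-20],0,-1],[[0,-16,-20],0,-1],[[0,-16,-20],0,-1]]}}

```text
time: 30.72
tcp_pos: [0.5399, -0.1244, 0.198]
eef_rot: [[0.998, -0.002, -0.057], [0.057, 0.001, 0.998], [-0.001, -1.0, 0.001]]
contact_force: [0.9, 0.8, 0.7]
opening: 0.0001
```

```bash
python3 - <<'E'
from h import *
plan()
im=camera("scene"); cv2.imwrite("pics/s18.png",cv2.resize(im[180:400,220:440,::-1],None,fx=2.6,fy=2.6,interpolation=cv2.INTER_CUBIC))
c=get_calibration("top");im=camera("top"); cv2.imwrite("pics/t18.png",cv2.resize(im[160:330,130:500,::-1],None,fx=2.1,fy=2.1,interpolation=cv2.INTER_CUBIC))
for k in blobs(im[:330,:400],(3,90,50),(14,255,150)): print("dark",rect(c,k,.09),w2d(rect(c,k,.09)[:2]/1000).round(1),k[:,0].mean(0).round())
E
```

```text
t 30.73 tcp [ 0.5399 -0.1244  0.198 ] head 3.29 open 0.0001 F [0.9 0.8 0.7] dryer [  22.9 -349.1] j7 -4.8
dark [501.  222.4 146.4  38.1 -87.2] [ 3.5 -0.6] [207. 260.]
```

View pics/s18.png

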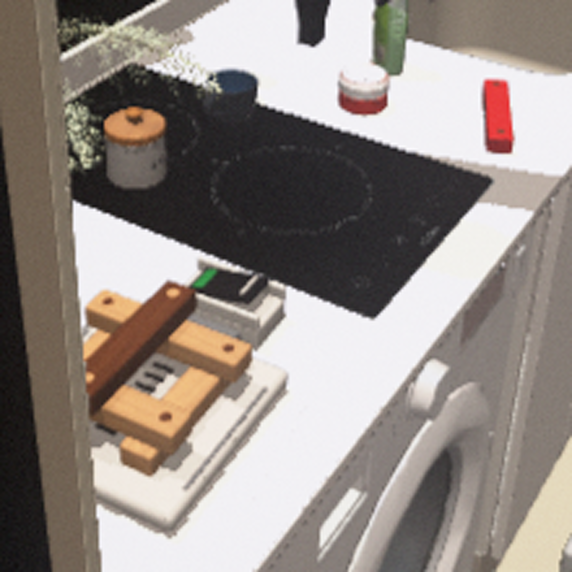

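View pics/t18.png

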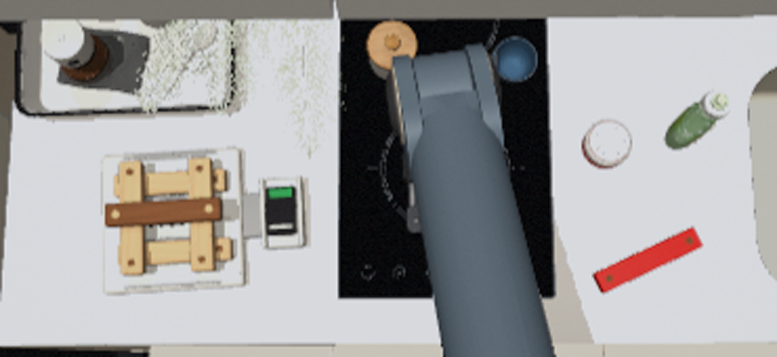

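```bash
python3 - <<'E'
from h import *
a=cv2.imread("pics/scene0.png")[275:315,275:340]
b=camera("scene")[275:315,275:340,::-1]
cv2.imwrite("pics/cmp.png",cv2.resize(np.vstack([a,b]),None,fx=7,fy=7,interpolation=cv2.INTER_CUBIC))
c=get_calibration("scene")
for th in (-.22,.22):
    R=lambda x,h:( x*np.cos(th)+h*np.sin(th), .040-x*np.sin(th)/1000*1+h*np.cos(th)/1000)
    for x in (24,-26):
        X=x*np.cos(th)+4.4*np.sin(th); Z=.040-x*np.sin(th)/1000+.0044*np.cos(th)
        print(th,x,((proj(c,[*d2w(X,-150),Z])[0]-[275,275])*7).round())
E
```

```text
-0.22 24 [172.  59.]
-0.22 -26 [296. 129.]
0.22 24 [167.  81.]
0.22 -26 [291. 100.]
```

View pics/cmp.png

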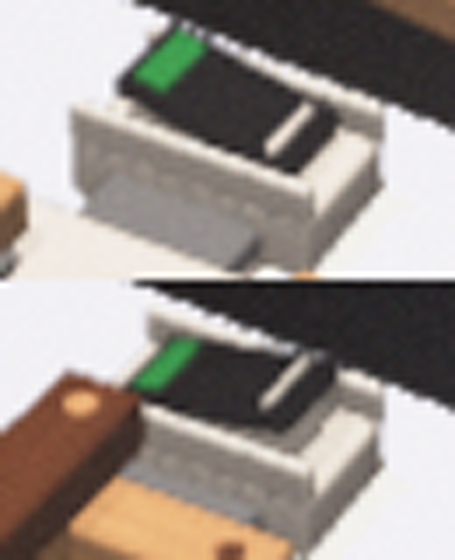

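The rocker matches the on state: green bar at (168,85) and white bar at (288,103), against (167,81) and (291,100) predicted for +0.22 rad. The stack is in place, the bystanders look unmoved and the arm is clear. Handing in.

```bash
python3 -c "
from plant import finish_job, get_obs
print(get_obs()['time'],finish_job())"
```

```text
the job is handed in; nothing more can be done
30.875 None
```

The job is done and handed in at 30.9 s; no verdict was reported. I slid the slipped slat square against its rib with the open fingers, never lifting it. Then I laid the two pale slats crosswise, put the dark slat across the middle and tipped the rocker.

These are the last checks, in dryer-frame mm:

| Item | Measured | Target |
|---|---|---|
| Near slat, x | −45.5 to −47, about 0.1° off square | −46 |
| Second-layer slats, y | about +43 and −50 | ±46 |
| Dark slat, centre (x, y) | about (+3.5, −0.6), about 0.4° off square | (0, 0) |
| Rocker | picture matches the +0.22 rad position | above 0.17 rad |

- **Bystanders:** they look unmoved in the last pictures, but I did not measure them separately. The red look-alike was left alone.
- **Disagreements:** the wrist and top cameras differed by 1–2 mm on most points and by up to about 6 mm for the far slat, seen at the picture edge. In the last top view the dark slat looked 38 mm wide instead of 30 mm, probably because its side face was in view; if so, its true x offset is smaller than 3.5 mm.

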